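# Wipe the curio shelf clean and pile the risers on it

## Robot

A 6-joint arm with a two-finger parallel gripper is mounted at the origin on the work surface. World frame = base frame: x ahead of the robot, y to its left, z up, the work surface at z = 0. Lengths are in mm, angles in degrees, forces in N, time in s.
With the tool pointing down it reaches from about 350 to 850 mm from the base axis. Payload 8.1 kg.
Tool frame: the origin (TCP) lies midway between the tips of the shut fingers; the grasp point (between the pads) lies 19 mm behind it (r.pinch_z is the distance from the TCP to the grasp point, in mm); z points along the fingers, y is the line along which they close (so a half turn about z gives the same grasp; the last joint's range is limited). The gripper opens to 85 mm and grips with 20 to 120 N. Pads are 22 mm wide; open, the fingers measure 114 mm over their backs; the gripper's body (76 mm by 85 mm) begins 54 mm behind the grasp point. The pads swing forward as they close: fully open they stand 13 mm farther back than shut.
Start: joints at [-4.893, 7.471, 85.268, -0, 87.261, -4.893], TCP at [600.004, 0.022, 209.992] pointing down, gripper open.
Joint ranges: [-169.43, 169.43], [-51.17, 129.36], [1.28, 143.12], [-76.62, 256.62], [0, 156.53], [-152.29, 152.29]. Speed limits (degrees/s): [136.94, 136.94, 159.86, 180, 180, 180].

## Interface

Orientations are given as [roll, pitch, yaw] about the fixed x, y, z axes, in that order (R = Rz(yaw) Ry(pitch) Rx(roll)).
In Python, from bench import r gives the robot as it stands.
- The arm moves only by the shell command python3 -m jog 'ROWS' [OPENING] [FORCE]. ROWS is JSON, one flat list of numbers, 6 for each row, row after row: the shift along the tool's x, y, z in m, then the turn, a rotation vector about the tool's x, y, z in rad. A call has 1 to 8 rows; each row is the pose to reach, as a shift and turn from the pose commanded when the call began, along the tool's axes at that moment; what a row does not reach only later rows make up. A row lasts 1/8 s, in which the tool goes at most 62.5 mm and 10.7 degrees, less where a joint would pass 70% of its speed; a pose out of reach is approached as far as the arm can. A call with a gripper value outside its range is refused whole. OPENING is the opening, from -1 (shut) to 1 (fully open), set as the call begins (- or left out, the last holds). The fingers move at their own pace and stop on an object; FORCE is the grip in N (left out, the last holds). Time passes only in rows, so rows that repeat a pose let the fingers close. It gives the time, the measured TCP pose, the force, the opening and the grip force at its end, in the units of the state.
- r.sense(): the state, without advancing time (a new reading comes with each control period).
- r.snapshot(name): name is "scene" or "side" or "wrist"; returns a dict with "pixels" (420x560x3 uint8, red, green, blue), "range_z" (420x560 float32, mm along the optical axis (not along the pixel's ray), 0 where there is no reading), "K" (3x3 intrinsics, pixels), "rvec" (rotation vector, rad) and "tvec" (3), from world to camera coordinates, as OpenCV has them. Camera axes: x right, y down, z forward; pixel columns grow to the right and rows downward; lengths in mm; the calibration is good to about 2 mm. A picture is of the moment at which its call begins.
- r.hand_in(): hands the job in; it is judged then, once.
Trained networks look in a picture, given as the dict that the camera call returned (one of the last four; its "shot" number tells which), for a name from the list of things; names that differ only in an ending like _2 or _b are one class to them, and where a whole thing is asked for, a point or a joint stands for the part that bears it (a point fixed in the world has none). Each returns a list of dicts, best first, with "score" (0 to 1); they miss things now and then, are a little off and sometimes report something else, mostly with a low value. They report only what shows in the picture. A call takes as long as a camera call. They do not tell look-alikes from the thing itself.
- r.look_for(picture, target): "bbox" ([left, top, right, bottom] in pixels, round what is visible of it).
- r.outline_of(picture, target): "region" (420x560 bool, what is visible of it) and "bbox" ([left, top, right, bottom] in pixels, round what is visible of it).
The state is a dict: "time": time; "joint_pos": joint angles; "qd": joint speeds; "joint_efforts": joint torques, N m; "tool_pos": TCP position; "tcp_rot": TCP orientation; "ft_force": force on the tool from outside, world axes, zero at the start; "wrist_torque": the same for the moment, N m; "finger_gap": finger opening in mm; "grip_force": force on a finger pad.
Only numpy, scipy, OpenCV 4.12 (cv2) and the standard library are available. Lean on these libraries where they do the work, as an engineer would, in place of code of your own. Each camera call takes 0.05 s, during which the arm holds its last target. There are 200 camera calls.

## Task

Clean the display shelf: with the scraper block, wipe every cork chip off the panel over its open front edge into the brass catch trough, without the gripper's fingers touching chips on the panel. When the panel is clear, stack all the dark wooden risers flat in one squarely aligned pile inside the brass outline on the panel, long sides matching the outline's, and see that the scraper block ends up standing on its rest pad, centred and lengthwise as it began. Do not disturb the flatiron or the thimbles.

Things in the scene. Friction and masses are not known exactly. Their poses are not given: they have to be found in the camera images.
- shelf: fixed display shelf, origin at its centre at table height, x to its back (away from the robot at yaw 0). Stone panel 240 (x) by 250 (y) mm, top 50 mm above the table; green glass rails 10 mm thick, 14 mm high on both sides and the back, so the clear panel spans x -120 to +110, y -115 to +115 mm. The front edge (x = -120 mm) is open
- trough (a point): centre of the inner floor of the fixed brass catch trough below the panel's open front edge; inside it spans 100 mm along shelf x (from the edge outward) and 268 mm along shelf y; floor 6 mm, walls 36 mm above the table
- mark (a point): centre of the thin brass outline inlaid in the panel (74 mm along shelf x, 110 mm along shelf y), above the shelf's centre, at the panel's top face
- rest: fixed flat rubber rest pad 160 (x) by 70 (y) by 6 mm on the table, origin at the centre of its underside
- rest_top (a point): centre of the rest pad's top face
- scraper: loose scraper block, origin at the centre of its underside: grey sole 120 (x) by 44 (y) by 20 mm, on it a wooden grip rib 106 (x) by 28 (y) mm that reaches 64 mm above the underside; 220 g. It starts on the rest pad, lengthwise along the pad's x (either way round)
- riser1: loose dark wooden display riser, a flat slab 100 (x) by 66 (y) by 14 mm, origin at the centre of its underside, about 120 g; all risers are alike and either face may be up, 3 or 4 are present
- riser2: loose dark wooden display riser, a flat slab 100 (x) by 66 (y) by 14 mm, origin at the centre of its underside, about 120 g; all risers are alike and either face may be up, 3 or 4 are present
- riser3: loose dark wooden display riser, a flat slab 100 (x) by 66 (y) by 14 mm, origin at the centre of its underside, about 120 g; all risers are alike and either face may be up, 3 or 4 are present
- riser4: loose dark wooden display riser, a flat slab 100 (x) by 66 (y) by 14 mm, origin at the centre of its underside, about 120 g; all risers are alike and either face may be up, 3 or 4 are present
- chip1: loose chunky cork chip about 25 by 19 by 13 mm, origin at the centre of one face, 12 g; 4 to 8 are present, at first lying on the panel
- chip2: loose chunky cork chip about 25 by 19 by 13 mm, origin at the centre of one face, 12 g; 4 to 8 are present, at first lying on the panel
- chip3: loose chunky cork chip about 25 by 19 by 13 mm, origin at the centre of one face, 12 g; 4 to 8 are present, at first lying on the panel
- chip4: loose chunky cork chip about 25 by 19 by 13 mm, origin at the centre of one face, 12 g; 4 to 8 are present, at first lying on the panel
- chip5: loose chunky cork chip about 25 by 19 by 13 mm, origin at the centre of one face, 12 g; 4 to 8 are present, at first lying on the panel
- chip6: loose chunky cork chip about 25 by 19 by 13 mm, origin at the centre of one face, 12 g; 4 to 8 are present, at first lying on the panel
- chip7: loose chunky cork chip about 25 by 19 by 13 mm, origin at the centre of one face, 12 g; 4 to 8 are present, at first lying on the panel
- chip8: loose chunky cork chip about 25 by 19 by 13 mm, origin at the centre of one face, 12 g; 4 to 8 are present, at first lying on the panel
- flatiron: bystander: miniature cast iron flatiron 70 by 44 by 50 mm, standing beyond the work; origin at its underside
- pink_thimble: bystander: pink porcelain thimble 25 mm wide, 28 mm high, standing beyond the work; origin at its underside
- silver_thimble: bystander: silver thimble 25 mm wide, 28 mm high, standing beyond the work; origin at its underside
Things that resemble listed ones, but are neither listed nor needed, are in the scene too. Leave any blue look-alike of the riser2 alone.

How it is judged:
By the outcome, as a careful person would: the job done as asked, in the order asked, and still so for the second after the job is handed in, with the robot touching nothing.
Of chip1, chip2, chip3, chip4, chip5, chip6, chip7, chip8 only 4 to 8 are there at a start; the rules pass over those that are not, and their reading is None.
Of riser1, riser2, riser3, riser4 only 3 to 4 are there at a start; the rules pass over those that are not, and their reading is None.
At some moment in a run one of scraper, riser1, riser2, riser3, riser4 may be knocked a few centimetres aside while the robot is not near it.
Once in a run the grip may slacken for a moment while it holds something.
It also fails if it takes over 210 s, if anything falls off the work surface, if the arm or the gripper's body presses on something with over 40 N, if the wrist force passes 120 N, or if a joint passes its speed limit or range.

## Working session

There is one attempt and no reset: what is moved stays moved. The work goes in short steps, Python scripts to look and compute and a shell command to move; the robot and the scene stay as the last step left them, time stands still between calls to the robot, and variables do not carry over. Pictures are saved under pics/ and viewed, at most 14 in all, crops included, and the job is handed in when it is done.

```bash
mkdir -p pics; ls
cat > h.py <<'E'
import numpy as np, cv2
from bench import r
from scipy.spatial.transform import Rotation as R
def cloud(p):
    K=np.array(p["K"]);z=p["range_z"].astype(float);v,u=np.mgrid[0:z.shape[0],0:z.shape[1]]
    c=np.stack([(u-K[0,2])*z/K[0,0],(v-K[1,2])*z/K[1,1],z],-1)
    M=cv2.Rodrigues(np.array(p["rvec"],float))[0]
    w=(c-np.array(p["tvec"]).ravel())@M
    w[z<=0]=np.nan
    return w
def save(p,name,crop=None,s=1):
    im=p["pixels"][...,::-1]
    if crop: im=im[crop[1]:crop[3],crop[0]:crop[2]]
    cv2.imwrite(f"pics/{name}.png",cv2.resize(im,None,fx=s,fy=s,interpolation=cv2.INTER_CUBIC))
E
python3 - <<'E'
from h import *
p=r.snapshot("scene");save(p,"scene0")
q=r.snapshot("side");save(q,"side0")
w=r.snapshot("wrist");save(w,"wrist0")
print(np.hstack([np.vstack([p["pixels"],q["pixels"]])]).shape, r.sense())
for n,P in (("scene",p),("side",q)):
  M=cv2.Rodrigues(np.array(P["rvec"],float))[0]; print(n,"cam at",-M.T@np.array(P["tvec"]).ravel())
  C=cloud(P)
  for t in ["shelf","rest","scraper","riser1","chip1","flatiron","pink_thimble","silver_thimble"]:
    for d in r.outline_of(P,t):
        X=C[d["region"]];X=X[~np.isnan(X[:,0])]
        if len(X)<5: continue
        top=np.percentile(X[:,2],90); T=X[X[:,2]>top-6]
        rc=cv2.minAreaRect(T[:,:2].astype(np.float32))
        print(n,t,round(d["score"],2),[int(b) for b in d["bbox"]],"top",top.round(1),"rect",np.round(rc[0],1),np.round(rc[1],1),round(rc[2],1))
E
```

```text
pics
(840, 560, 3) {'time': 0.15, 'joint_pos': array([-4.89253869e+00,  7.50667712e+00,  8.53165236e+01,  2.36516025e-04,
        8.72609428e+01, -4.89289643e+00]), 'qd': array([ 0.00884435, -0.13547024, -0.24591208, -0.04271068,  0.07195668,
       -0.10845817]), 'joint_efforts': array([ 1.01583330e-03, -5.70061326e+01, -5.01160097e+01, -1.39109225e-04,
        9.69119486e-03, -7.10949371e-05]), 'tool_pos': array([5.99537460e+02, 6.89876867e-02, 2.09154582e+02]), 'tcp_rot': array([-1.79916183e+02, -7.41226002e-03,  9.00003408e+01]), 'ft_force': array([ 0.65621114,  0.57068854, -0.44875943]), 'wrist_torque': array([ 0.00176188,  0.01750668, -0.02790685]), 'grip_force': 0.0, 'finger_gap': 85.23829062994821}
scene cam at [1250.75172173  -27.725021    617.11494661]
scene shelf 0.93 [188, 192, 317, 306] top 61.8 rect [566.3 -24.5] [250.  243.6] 87.3
scene rest 0.91 [103, 222, 135, 263] top 8.0 rect [ 444.9 -346.6] [161.7  68.6] 10.4
scene rest 0.38 [263, 226, 272, 235] top 65.9 rect [524.3  15.8] [20.1 20.3] 54.9
scene scraper 0.86 [108, 205, 130, 254] top 70.7 rect [ 441.1 -344.7] [109.
[... 1760 characters left out ...]
  70.3] 8.6
side riser1 0.6 [132, 200, 164, 226] top 15.6 rect [182.7 329.3] [ 65.8 100.5] 13.1
side chip1 0.59 [295, 197, 302, 200] top 61.8 rect [519.3  59.4] [22.4 14.2] 21.1
side chip1 0.52 [323, 202, 331, 214] top 64.1 rect [570.   -4.1] [16.3 15.2] 87.8
side chip1 0.51 [336, 237, 345, 250] top 64.0 rect [ 512.4 -122.2] [18.9 24.1] 27.3
side flatiron 0.61 [294, 127, 314, 155] top 43.2 rect [727.3 284.8] [49.3 10.4] 14.3
side pink_thimble 0.61 [359, 173, 368, 180] top 25.7 rect [777.7  49.7] [11.2 18.5] 56.4
side silver_thimble 0.58 [234, 165, 394, 298] top 53.2 rect [564.7 -25.5] [253.5 243.9] 87.0
side silver_thimble 0.5 [383, 192, 390, 201] top 25.2 rect [763.4 -51.8] [10.1 14.2] 50.5
```

Run:
```python
import cv2,numpy as np
a=cv2.imread("pics/scene0.png");b=cv2.imread("pics/side0.png")
cv2.imwrite("pics/sceneA.png",cv2.resize(a[150:350,80:480],None,fx=2,fy=2,interpolation=cv2.INTER_CUBIC))
cv2.imwrite("pics/sideA.png",cv2.resize(b[110:380,110:430],None,fx=2.2,fy=2.2,interpolation=cv2.INTER_CUBIC))
```

```text
(no output)
```

View pics/sceneA.png

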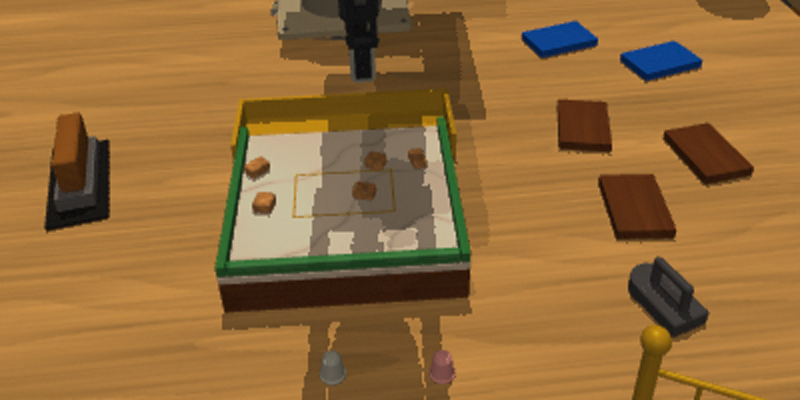

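View pics/sideA.png

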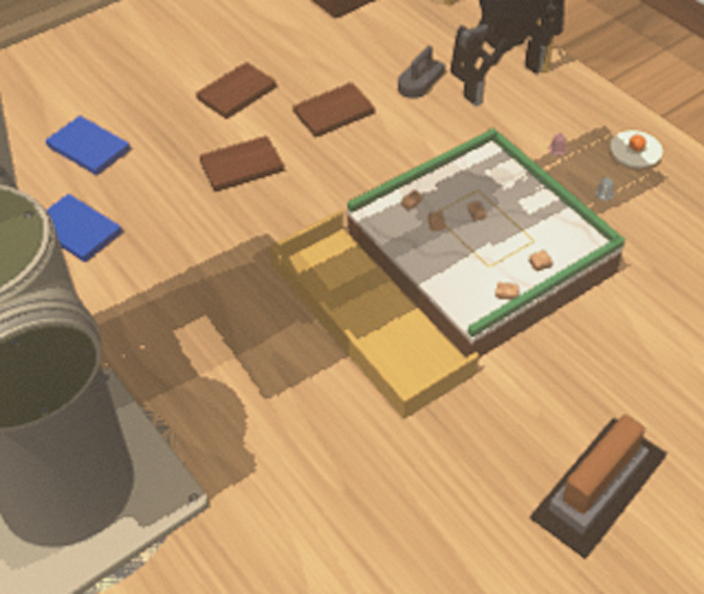

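The pictures show five chips on the panel, at scene crop (257,167), (263,202), (374,159), (416,157) and (364,190). The scraper stands on its pad at (70,160).

Riser candidates in the scene crop:
- **Dark wood, wanted:** (583,125), (708,152) and (637,207).
- **Blue look-alikes, left alone:** (560,38) and (660,60).

The scraper has no double. I'll go above it and look closer with the wrist camera.

```bash
python3 -m jog '[-0.086,-0.04,0,0,0,0.175, -0.129,-0.06,0,0,0,0.35, -0.173,-0.079,0,0,0,0.52, -0.216,-0.1,0,0,0,0.7, -0.26,-0.119,0,0,0,0.87, -0.303,-0.14,0,0,0,1.05, -0.346,-0.158,0,0,0,1.22, -0.346,-0.158,0,0,0,1.396]' 1
cat >> h.py <<'E'
def rects(P,t,lo,n="",thr=6):
    C=cloud(P)
    for d in r.outline_of(P,t):
        X=C[d["region"]];X=X[~np.isnan(X[:,0])]
        X=X[X[:,2]>lo]
        if len(X)<15: continue
        top=np.percentile(X[:,2],80); T=X[abs(X[:,2]-top)<thr]
        rc=cv2.minAreaRect(T[:,:2].astype(np.float32))
        print(n,t,round(d["score"],2),[int(b) for b in d["bbox"]],"top",top.round(1),"rect",np.round(rc[0],1),np.round(rc[1],1),round(rc[2],1))
E
python3 - <<'E'
from h import *
w=r.snapshot("wrist");save(w,"w1")
s=r.sense();print(s["tool_pos"],s["tcp_rot"],s["joint_pos"])
rects(w,"scraper",50);rects(w,"rest",4,thr=3)
rects(r.snapshot("scene"),"scraper",50)
E
```

```text
time: 1.95
tool_pos: [440.3, -348.9, 210.0]
tcp_rot: [180.0, 0.0, 9.5]
ft_force: [0.6, -0.4, 0.0]
finger_gap: 85.1
grip_force: 0.0
[ 441.02729386 -347.61907056  209.93609699] [1.79995298e+02 7.37037473e-03 9.00021069e+00] [-4.34705043e+01  1.53700864e+00  9.15206458e+01 -8.72149832e-03
  8.69431068e+01  3.75297499e+01]
 scraper 0.76 [254, 115, 299, 241] top 70.5 rect [ 439.8 -345.2] [103.9  28. ] 9.2
 rest 0.59 [243, 92, 311, 241] top 6.6 rect [ 442.3 -346.4] [157.7  69.8] 10.2
 scraper 0.88 [107, 209, 130, 256] top 70.8 rect [ 445.7 -343.7] [99.2 27.2] 8.4
```

View pics/w1.png

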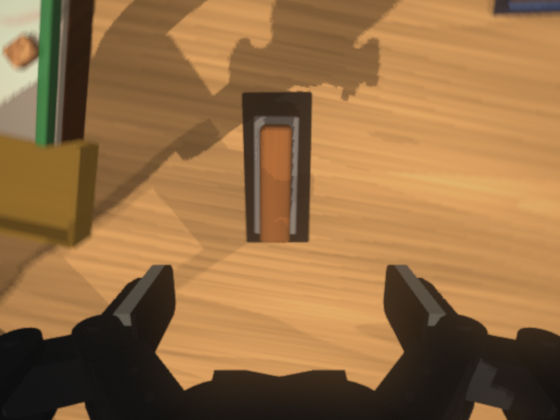

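The close view shows the scraper (275,180) centred on its pad, and its position agrees across the cameras. I'll descend and grip it, then lift.

```bash
python3 -m jog '[0,-0.001,0.03,0,0,0, 0,-0.001,0.08,0,0,0, 0,-0.001,0.12,0,0,0, 0,-0.001,0.15,0,0,0, 0,-0.001,0.17,0,0,0, 0,-0.001,0.18,0,0,0, 0,-0.001,0.18,0,0,0, 0,-0.001,0.18,0,0,0]' 1
python3 -m jog '[0,0,0,0,0,0, 0,0,0,0,0,0, 0,0,0,0,0,0, 0,0,0,0,0,0, 0,0,0,0,0,0, 0,0,0,0,0,0]' -1 70
python3 - <<'E'
from h import *
save(r.snapshot("side"),"s1",(300,250,460,400),4)
rects(r.snapshot("side"),"rest",4,thr=3)
E
```

```text
time: 3.2
tool_pos: [442.7, -345.7, 31.4]
tcp_rot: [179.9, -0.1, 10.0]
ft_force: [0.2, 0.4, 0.6]
finger_gap: 85.5
grip_force: 0.0
time: 3.95
tool_pos: [442.2, -345.4, 30.5]
tcp_rot: [180.0, -0.0, 10.0]
ft_force: [0.4, -1.4, 4.7]
finger_gap: 26.1
grip_force: 70.2
 rest 0.8 [353, 311, 404, 360] top 7.2 rect [ 439.5 -349.5] [155.4  69.3] 8.8
```

Run:
```python
from h import *
# shelf pose: rails from scene, side
for n in ("scene","side"):
    P=r.snapshot(n);C=cloud(P);px=P["pixels"].astype(int)
    d=r.outline_of(P,"shelf")[0];m=np.zeros(d["region"].shape,bool);b=[int(x) for x in d["bbox"]];m[b[1]:b[3],b[0]:b[2]]=1
    g=m&(px[...,1]>px[...,0]+25)&(C[...,2]>55)
    X=C[g];top=np.percentile(X[:,2],75);X=X[abs(X[:,2]-top)<4]
    rc=cv2.minAreaRect(X[:,:2].astype(np.float32));print(n,len(X),top,rc)
    # fit side rails' inner/outer: long rails by y side
    for lo,hi in ((-200,-110),(60,150)):
        S=X[(X[:,1]>lo)&(X[:,1]<hi)&(X[:,0]<650)]
        if len(S)>10: k=np.polyfit(S[:,0],S[:,1],1);print("rail",len(S),np.degrees(np.arctan(k[0])),np.polyval(k,565))
    y=m&(px[...,0]>px[...,2]+70)&(C[...,2]>40)&(C[...,2]<58)
```

```text
scene 1112 65.22637572508208 ((567.0924682617188, -24.403945922851562), (248.63133239746094, 240.88294982910156), 87.08894348144531)
rail 257 -2.7458682380438644 -143.6928206365185
rail 221 -2.9006012957444858 95.35289511307352
side 167 64.11536864673175 ((504.4981994628906, -24.63214874267578), (250.43411254882812, 121.89561462402344), 87.33267974853516)
rail 131 -2.7922426666451363 -146.39448882018095
rail 36 -3.0039910755033357 92.46251759828266
```

```bash
python3 -m jog '[0,0,-0.01,0,0,0, 0,0,-0.03,0,0,0, 0,0,-0.06,0,0,0, 0,0,-0.09,0,0,0, 0,0,-0.1,0,0,0]' -1 80
python3 -m jog '[0.03,-0.04,0,0,0,-0.16, 0.06,-0.08,0,0,0,-0.33, 0.1,-0.125,0,0,0,-0.5, 0.14,-0.175,0,0,0,-0.67, 0.18,-0.225,0,0,0,-0.84, 0.22,-0.275,0,0,0,-1.01, 0.25,-0.31,0,0,0,-1.18, 0.262,-0.328,0,0,0,-1.347]'
python3 -m jog '[0,0,0,0,0,0, 0,0,0,0,0,0]'
python3 - <<'E'
from h import *
s=r.sense();print(s["tool_pos"],s["tcp_rot"],s["finger_gap"])
p=r.snapshot("side");save(p,"s2",(220,140,420,320),3.3)
rects(p,"scraper",70);
p=r.snapshot("scene");rects(p,"chip1",50,thr=4)
E
```

```text
time: 4.92
tool_pos: [443.0, -346.0, 133.3]
tcp_rot: [179.8, -0.2, 10.0]
ft_force: [-0.1, 0.3, -2.7]
finger_gap: 26.3
grip_force: 79.1
time: 5.92
tool_pos: [643.1, 26.7, 129.1]
tcp_rot: [-179.9, -0.0, 87.7]
ft_force: [-0.9, -1.0, -2.1]
finger_gap: 26.7
grip_force: 79.4
time: 6.18
tool_pos: [642.1, 23.0, 129.4]
tcp_rot: [-179.9, 0.0, 87.0]
ft_force: [-0.2, 0.0, -2.3]
finger_gap: 26.2
grip_force: 79.3
[642.11377184  22.98210371 129.36151192] [-1.79924230e+02  2.35369013e-02  8.70326329e+01] 26.20135169654254
 scraper 0.8 [320, 155, 361, 191] top 160.4 rect [633.5  12.3] [35.9 93.8] 9.2
 chip1 0.5 [206, 246, 218, 257] top 64.0 rect [ 579.6 -109.9] [18.7 23.5] 70.7
 chip1 0.29 [245, 217, 307, 253] top 166.8 rect [644.4  20.3] [105.  29.] 86.6
```

View pics/s2.png

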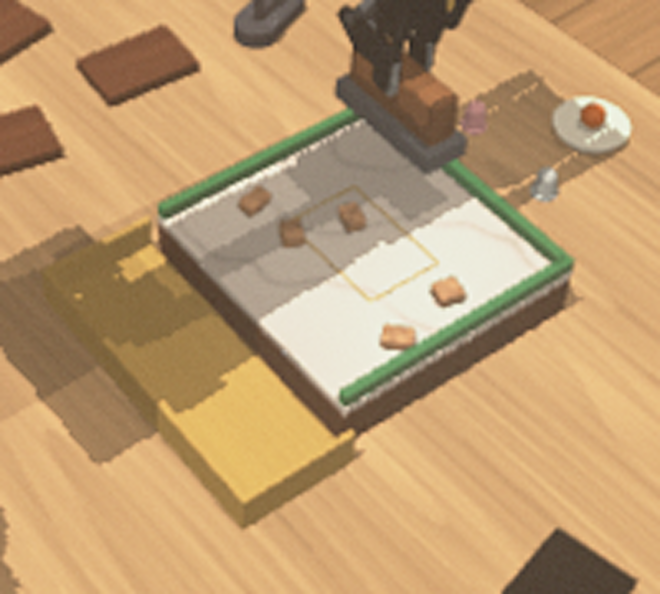

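The scraper is held level above the right-rear of the panel, and all five chips lie ahead of it. I'll lower it.

```bash
python3 -m jog '[0,0,0.01,0,0,0, 0,0,0.025,0,0,0, 0,0,0.04,0,0,0, 0,0,0.048,0,0,0, 0,0,0.05,0,0,0, 0,0,0.05,0,0,0]'
python3 -m jog '[0,0,0.001,0,0,0, 0,0,0.002,0,0,0]'
python3 -m jog '[0,0,0.001,0,0,0, 0,0,0.001,0,0,0]'
python3 - <<'E'
from h import *
s=r.sense();print(s["tool_pos"],s["tcp_rot"],s["finger_gap"])
p=r.snapshot("scene");rects(p,"scraper",90,thr=4)
E
```

```text
time: 7.12
tool_pos: [643.0, 23.6, 80.1]
tcp_rot: [180.0, -0.0, 87.2]
ft_force: [-0.6, 0.3, -1.2]
finger_gap: 26.3
grip_force: 79.3
time: 7.38
tool_pos: [643.2, 23.6, 78.6]
tcp_rot: [179.9, -0.0, 87.2]
ft_force: [-1.1, -0.3, -1.4]
finger_gap: 26.5
grip_force: 79.3
time: 7.62
tool_pos: [642.7, 23.6, 76.9]
tcp_rot: [-180.0, 0.0, 87.2]
ft_force: [0.7, 0.4, -2.0]
finger_gap: 25.8
grip_force: 79.3
[642.72842875  23.56224389  76.94133201] [-1.79992354e+02  3.66612868e-04  8.71934377e+01] 25.838316161679494
 scraper 0.81 [246, 242, 306, 274] top 117.4 rect [644.   21.6] [102.6  30. ] 86.5
```

```bash
python3 -m jog '[0,0,0.0015,0,0,0, 0,-0.01,0.0015,0,0,0, 0,-0.025,0.0015,0,0,0, 0,-0.04,0.0015,0,0,0, 0,-0.055,0.0015,0,0,0, 0,-0.07,0.0015,0,0,0, 0,-0.085,0.0015,0,0,0, 0,-0.1,0.0015,0,0,0]'
python3 -m jog '[0,-0.015,0,0,0,0, 0,-0.03,0,0,0,0, 0,-0.045,0,0,0,0, 0,-0.06,0,0,0,0, 0,-0.072,0,0,0,0, 0,-0.082,0,0,0,0, 0,-0.088,0,0,0,0, 0,-0.088,0,0,0,0]'
python3 - <<'E'
from h import *
s=r.sense();print(s["tool_pos"],s["tcp_rot"],s["finger_gap"])
p=r.snapshot("side");save(p,"s3",(220,140,420,320),3.3)
E
```

```text
time: 8.72
tool_pos: [541.8, 28.5, 75.5]
tcp_rot: [-180.0, -0.0, 87.2]
ft_force: [-0.1, -0.3, -1.5]
finger_gap: 26.1
grip_force: 79.3
time: 9.72
tool_pos: [454.9, 32.8, 75.6]
tcp_rot: [180.0, -0.0, 87.2]
ft_force: [-0.4, 0.6, -0.6]
finger_gap: 26.2
grip_force: 79.3
[454.85483843  32.82476287  75.55366767] [ 1.79986798e+02 -2.13555965e-03  8.71953576e+01] 26.151111440988373
```

View pics/s3.png

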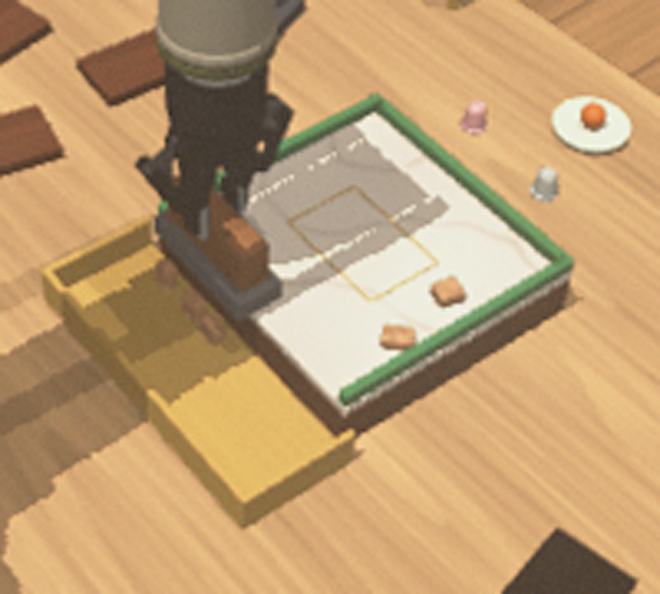

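Three chips have dropped into the trough, and two remain at (448,290) and (398,337). Next is the second pass.

```bash
python3 -m jog '[0,0,-0.015,0,0,0, 0,0,-0.035,0,0,0, 0,0,-0.045,0,0,0, -0.01,0.02,-0.045,0,0,0, -0.04,0.06,-0.045,0,0,0, -0.07,0.11,-0.045,0,0,0, -0.095,0.16,-0.045,0,0,0, -0.104,0.18,-0.045,0,0,0]'
python3 -m jog '[0,0,0,0,0,0, 0,0,0,0,0,0, 0,0,0.01,0,0,0, 0,0,0.025,0,0,0, 0,0,0.04,0,0,0, 0,0,0.045,0,0,0, 0,0,0.045,0,0,0]'
python3 - <<'E'
from h import *
s=r.sense();print(s["tool_pos"],s["tcp_rot"],s["finger_gap"],s["ft_force"])
p=r.snapshot("scene");rects(p,"scraper",90,thr=4)
rects(p,"chip1",50,thr=4)
E
```

```text
time: 10.78
tool_pos: [631.8, -81.9, 120.2]
tcp_rot: [180.0, 0.0, 87.1]
ft_force: [-0.8, 0.6, -2.0]
finger_gap: 26.5
grip_force: 79.6
time: 11.65
tool_pos: [629.3, -79.8, 74.9]
tcp_rot: [-180.0, -0.0, 87.2]
ft_force: [0.4, 0.1, -2.3]
finger_gap: 25.9
grip_force: 79.8
[629.33410157 -79.76194072  74.89957141] [-1.79953017e+02 -8.29721156e-03  8.71975446e+01] 25.86599558375745 [ 0.44999419  0.13512279 -2.31240469]
 scraper 0.75 [196, 241, 254, 276] top 115.3 rect [631.6 -81.8] [104.9  28.2] 87.5
 chip1 0.47 [202, 224, 208, 240] top 64.0 rect [ 516.1 -121.1] [16.7 23.3] 44.1
```

```bash
python3 -m jog '[0,-0.01,0,0,0,0, 0,-0.025,0,0,0,0, 0,-0.04,0,0,0,0, 0,-0.055,0,0,0,0, 0,-0.07,0,0,0,0, 0,-0.085,0,0,0,0, 0,-0.1,0,0,0,0]'
python3 -m jog '[0,-0.015,0,0,0,0, 0,-0.03,0,0,0,0, 0,-0.045,0,0,0,0, 0,-0.06,0,0,0,0, 0,-0.07,0,0,0,0, 0,-0.077,0,0,0,0, 0,-0.082,0,0,0,0, 0,-0.082,0,0,0,0]'
python3 -m jog '[0,0,-0.015,0,0,0, 0,0,-0.035,0,0,0, 0,0,-0.055,0,0,0, 0,0.02,-0.065,0,0,0, 0,0.02,-0.065,0,0,0]'
python3 - <<'E'
from h import *
s=r.sense();print(s["tool_pos"],s["tcp_rot"],s["finger_gap"],s["ft_force"])
p=r.snapshot("side");save(p,"s4",(220,140,440,360),2.7)
for n in ("scene","side"):
    p=r.snapshot(n);rects(p,"chip1",0,n,thr=4)
    if n=="scene": rects(p,"scraper",90,n,thr=4)
E
```

```text
time: 12.68
tool_pos: [528.8, -74.9, 75.4]
tcp_rot: [-180.0, 0.0, 87.2]
ft_force: [-0.4, -0.0, -1.5]
finger_gap: 26.3
grip_force: 79.6
time: 13.68
tool_pos: [447.9, -71.0, 75.6]
tcp_rot: [180.0, 0.0, 87.2]
ft_force: [-0.1, -0.2, -2.0]
finger_gap: 26.3
grip_force: 79.8
time: 14.3
tool_pos: [469.9, -72.3, 142.8]
tcp_rot: [179.8, 0.0, 87.2]
ft_force: [-0.7, -0.3, -2.7]
finger_gap: 26.5
grip_force: 79.8
[469.92603897 -72.33703398 142.76147532] [1.79797929e+02 4.03357106e-02 8.72070377e+01] 26.48635822973606 [-0.71663747 -0.34019611 -2.66065932]
scene chip1 0.61 [104, 224, 135, 261] top 7.5 rect [ 445.5 -346.6] [162.6  68.7] 10.4
scene scraper 0.64 [197, 172, 254, 203] top 175.4 rect [482.3 -74.2] [103.5   7. ] 86.7
side chip1 0.66 [289, 265, 306, 280] top 19.0 rect [ 395.2 -102.9] [20.4 21.4] 75.4
side chip1 0.61 [276, 225, 286, 239] top 26.3 rect [429.5  30.4] [21.3 12. ] 76.4
side chip1 0.56 [311, 268, 317, 277] top 23.3 rect [ 419.3 -132.6] [19.4 15.2] 48.5
side chip1 0.38 [269, 219, 275, 224] top 31.7 rect [432.2  67. ] [10.1 15.4] 1.5
```

View pics/s4.png

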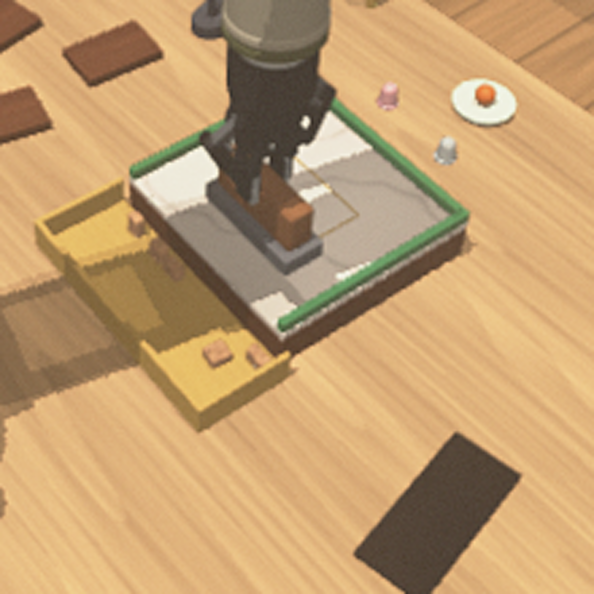

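The panel is clear and all five chips lie in the trough, at (137,222), (163,248), (175,265), (217,352) and (258,356). Now I'll return the scraper to its pad.

```bash
python3 -m jog '[-0.02,0,0,0,0,0.14, -0.055,-0.002,0,0,0,0.32, -0.095,-0.004,0,0,0,0.5, -0.135,-0.006,0,0,0,0.67, -0.175,-0.008,0,0,0,0.84, -0.215,-0.009,0,0,0,1.02, -0.25,-0.01,0,0,0,1.19, -0.274,-0.011,0,0,0,1.347]'
python3 -m jog '[0,0,0,0,0,0, 0,0,0.02,0,0,0, 0,0,0.05,0,0,0, 0,0,0.08,0,0,0, 0,0,0.095,0,0,0, 0,0,0.1,0,0,0, 0,0,0.1,0,0,0, 0,0,0.1,0,0,0]'
python3 - <<'E'
from h import *
s=r.sense();print(s["tool_pos"],s["tcp_rot"],s["finger_gap"],s["ft_force"])
for n in ("scene","side"):
    p=r.snapshot(n);rects(p,"scraper",50,n,thr=4);rects(p,"rest",4,n,thr=3)
E
```

```text
time: 15.6
tool_pos: [442.7, -346.4, 140.0]
tcp_rot: [-180.0, 0.0, 9.6]
ft_force: [0.8, 0.8, -1.6]
finger_gap: 26.6
grip_force: 79.7
time: 16.6
tool_pos: [444.3, -345.8, 41.9]
tcp_rot: [179.9, -0.1, 10.0]
ft_force: [-0.5, 0.0, -1.4]
finger_gap: 26.1
grip_force: 79.8
[ 444.33037536 -345.80463804   41.85833977] [ 1.79896917e+02 -7.75922669e-02  1.00281075e+01] 26.098391757628946 [-0.45521164  0.04483427 -1.38558145]
scene scraper 0.81 [103, 204, 130, 250] top 82.2 rect [ 444.5 -345.5] [106.4  27.4] 9.6
scene scraper 0.51 [185, 195, 317, 306] top 57.3 rect [569.2 -26.8] [247.1 240.2] 88.0
side scraper 0.6 [360, 300, 398, 348] top 80.9 rect [ 425.9 -349. ] [78.1 27.4] 9.8
side rest 0.69 [351, 320, 410, 361] top 7.2 rect [ 433.8 -349. ] [144.6  68.6] 10.0
```

```bash
python3 -m jog '[0,0,0.004,0,0,0, 0,0,0.008,0,0,0, 0,0,0.0102,0,0,0, 0,0,0.0102,0,0,0]'
python3 -m jog '[0,0,0,0,0,0, 0,0,0,0,0,0, 0,0,0,0,0,0, 0,0,0,0,0,0, 0,0,0,0,0,0]' 1
python3 -m jog '[0,0,-0.02,0,0,0, 0,0,-0.06,0,0,0, 0,0,-0.1,0,0,0, 0,0,-0.14,0,0,0, 0,0,-0.18,0,0,0, 0,0,-0.18,0,0,0]' 1
python3 - <<'E'
from h import *
s=r.sense();print(s["tool_pos"],s["tcp_rot"])
for n in ("wrist","scene","side"):
    p=r.snapshot(n);rects(p,"scraper",50,n,thr=4);rects(p,"rest",4,n,thr=3)
    if n!="wrist": rects(p,"riser1",5,n,thr=4)
E
```

```text
time: 17.4
tool_pos: [443.5, -345.1, 30.5]
tcp_rot: [-180.0, 0.0, 10.0]
ft_force: [-2.2, 0.9, 2.7]
finger_gap: 26.3
grip_force: 80.4
time: 18.02
tool_pos: [443.5, -345.1, 30.3]
tcp_rot: [-180.0, 0.0, 10.0]
ft_force: [-0.1, -0.5, -0.0]
finger_gap: 85.5
grip_force: 0.0
time: 18.77
tool_pos: [445.6, -347.0, 216.8]
tcp_rot: [179.6, -0.3, 10.0]
ft_force: [-0.3, -0.1, -1.1]
finger_gap: 85.2
grip_force: 0.0
[ 445.5542118  -347.01660967  216.7795467 ] [179.56138383  -0.32752558  10.01810855]
wrist scraper 0.93 [257, 118, 298, 247] top 70.5 rect [ 440.9 -345.5] [105.4  27.5] 9.1
wrist rest 0.81 [243, 98, 310, 246] top 6.6 rect [ 441.6 -346.5] [159.8  69.9] 10.3
wrist rest 0.64 [52, 154, 79, 171] top 24.2 rect [ 421.6 -132.3] [25.8 12.9] 83.3
scene scraper 0.69 [108, 209, 131, 256] top 70.8 rect [ 444.4 -344.5] [106.4  27.4] 10.5
scene rest 0.9 [105, 223, 135, 260] top 7.2 rect [ 448.  -345.3] [155.8  67.7] 9.9
scene riser1 0.94 [342, 161, 378, 179] top 15.9 rect [184.9 331. ] [ 70.2 101.9] 14.9
scene riser1 0.93 [411, 210, 457, 242] top 16.3 rect [497.2 433.4] [103.5  68.3] 6.1
scene riser1 0.84 [344, 191, 369, 214] top 16.0 rect [373.3 274.2] [ 65. 105.] 75.8
scene riser1 0.8 [390, 169, 433, 193] top 16.2 rect [271.5 461.6] [ 69.5 100.6] 15.5
side scraper 0.59 [358, 296, 406, 350] top 69.9 rect [ 439.4 -346.4] [104.1  27.6] 9.5
side rest 0.93 [354, 301, 412, 362] top 7.2 rect [ 440.6 -347.7] [158.9  70. ] 10.1
side riser1 0.98 [194, 180, 233, 213] top 14.4 rect [370.4 271.8] [67.7 99.4] 77.0
side riser1 0.83 [242, 148, 281, 171] top 14.7 rect [579.1 306.7] [71.1 98.3] 81.4
side riser1 0.68 [200, 141, 235, 165] top 14.5 rect [493.4 431.9] [99.5 71.7] 10.5
side riser1 0.57 [150, 213, 162, 224] top 14.1 rect [200.6 288. ] [47.7 16. ] 28.3
```

The scraper is back, centred to about 1 mm. A riser was knocked and now lies at (372,273), so the risers are A (372,273), B (581,308) and C (496,432). I'll go above A.

```bash
python3 -m jog '[0.002,-0.03,0,0,0,-0.15, 0.004,-0.07,0,0,0,-0.32, 0.006,-0.11,0,0,0,-0.5, 0.008,-0.15,0,0,0,-0.68, 0.01,-0.19,0,0,0,-0.85, 0.012,-0.23,0,0,0,-1.02, 0.015,-0.27,0,0,0,-1.19, 0.018,-0.311,0,0,0,-1.36]' 1
python3 -m jog '[0.04,-0.006,0,0,0,-0.17, 0.08,-0.012,0,0,0,-0.34, 0.12,-0.018,0,0,0,-0.51, 0.16,-0.024,0,0,0,-0.68, 0.2,-0.03,0,0,0,-0.85, 0.24,-0.036,0,0,0,-1.02, 0.28,-0.042,0,0,0,-1.19, 0.307,-0.047,0,0,0,-1.36]'
python3 -m jog '[0,0,0,0,0,0, 0,0,0,0,0,0]'
python3 - <<'E'
from h import *
s=r.sense();print(s["tool_pos"],s["tcp_rot"],s["joint_pos"].round(0))
p=r.snapshot("wrist");save(p,"w2");rects(p,"riser1",5,"w",thr=4)
E
```

```text
time: 20.32
tool_pos: [406.9, -34.5, 210.3]
tcp_rot: [180.0, -0.0, 88.2]
ft_force: [0.5, 0.9, 0.5]
finger_gap: 85.4
grip_force: 0.0
time: 21.32
tool_pos: [370.7, 274.4, 210.2]
tcp_rot: [180.0, -0.0, 166.2]
ft_force: [0.8, -0.3, -0.0]
finger_gap: 85.4
grip_force: 0.0
time: 21.58
tool_pos: [371.2, 272.3, 210.1]
tcp_rot: [-180.0, -0.0, 165.7]
ft_force: [-0.1, 0.1, -0.8]
finger_gap: 85.4
grip_force: 0.0
[371.19065084 272.33745916 210.13913263] [-1.79965262e+02 -4.28735680e-03  1.65745941e+02] [ 30. -15. 106.  -0.  88. -46.]
w riser1 0.98 [388, 0, 517, 82] top 14.5 rect [269.  463.9] [ 66.1 101.3] 15.4
w riser1 0.9 [248, 128, 315, 224] top 14.5 rect [371.2 274.8] [66.1 98.9] 75.6
w riser1 0.89 [323, 291, 385, 375] top 14.2 rect [581.2 310.4] [ 66.1 100. ] 83.4
w riser1 0.82 [406, 195, 488, 294] top 14.2 rect [495.9 434.3] [100.6  66. ] 8.2
w riser1 0.61 [249, 1, 301, 22] top 14.5 rect [220.7 306.7] [42.9 17.5] 76.0
```

View pics/w2.png

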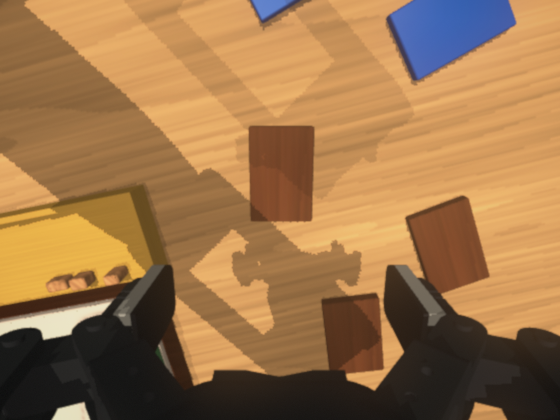

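The wrist view shows riser A at (281,173), with B at (352,333) and C at (447,245). All three measure 66×100 mm as described, and the two blue ones are above. I'll grasp A.

```bash
python3 -m jog '[0.001,0.002,0.03,0,0,0.004, 0.001,0.002,0.08,0,0,0.004, 0.001,0.002,0.13,0,0,0.004, 0.001,0.002,0.17,0,0,0.004, 0.001,0.002,0.195,0,0,0.004, 0.001,0.002,0.208,0,0,0.004, 0.001,0.002,0.214,0,0,0.004, 0.001,0.002,0.214,0,0,0.004]' 1
python3 -m jog '[0,0,0,0,0,0, 0,0,0,0,0,0, 0,0,0,0,0,0, 0,0,0,0,0,0, 0,0,0,0,0,0]' -1 80
python3 -m jog '[0,0,-0.01,0,0,0, 0,0,-0.04,0,0,0, 0,0,-0.08,0,0,0, 0,0,-0.12,0,0,0, 0,0,-0.15,0,0,0, 0,0,-0.15,0,0,0]'
python3 - <<'E'
from h import *
p=r.snapshot("side");rects(p,"riser1",5,"side",thr=4)
p=r.snapshot("scene");rects(p,"riser1",5,"scene",thr=4)
E
```

```text
time: 22.68
tool_pos: [371.3, 275.0, -3.1]
tcp_rot: [180.0, 0.0, 165.6]
ft_force: [-0.5, 0.5, 0.5]
finger_gap: 85.2
grip_force: 0.0
time: 23.3
tool_pos: [370.7, 275.0, -3.7]
tcp_rot: [-180.0, -0.0, 165.6]
ft_force: [-0.3, -0.1, 0.8]
finger_gap: 0.0
grip_force: 0.0
time: 24.05
tool_pos: [372.7, 276.1, 150.2]
tcp_rot: [179.7, 0.3, 165.6]
ft_force: [-0.2, 0.3, 0.9]
finger_gap: 0.1
grip_force: 0.0
side riser1 0.9 [134, 157, 170, 189] top 14.8 rect [267.5 461.1] [ 67.7 102.7] 17.2
side riser1 0.89 [131, 200, 163, 222] top 15.0 rect [183.1 329.5] [ 61.6 101.9] 14.8
side riser1 0.78 [240, 147, 282, 171] top 14.7 rect [580.4 308.4] [ 69.2 100.7] 83.3
side riser1 0.76 [200, 139, 230, 164] top 14.5 rect [494.3 429.1] [102.   67.5] 10.2
side riser1 0.68 [195, 182, 233, 211] top 14.6 rect [370.5 271.3] [ 69.6 100.5] 77.7
scene riser1 0.82 [345, 163, 379, 181] top 16.1 rect [184.7 331.3] [ 69.  101.3] 14.4
scene riser1 0.67 [382, 239, 420, 268] top 16.1 rect [583.  308.9] [ 65.2 104.6] 83.3
scene riser1 0.61 [345, 189, 373, 213] top 16.1 rect [373.5 273.6] [ 64.3 101.7] 75.4
scene riser1 0.58 [393, 166, 433, 193] top 16.3 rect [270.7 462.7] [ 69.4 103.4] 15.5
scene riser1 0.57 [411, 211, 456, 244] top 16.2 rect [498.2 433.2] [100.9  68.4] 7.1
```

The fingers shut on nothing: gap 0, with the riser unmoved. I'll check the finger tips' real height against the reported TCP.

Run:
```python
from h import *
s=r.sense();print(s["tool_pos"],s["tcp_rot"],s["finger_gap"])
Rm=R.from_euler("xyz",s["tcp_rot"],degrees=True)
for n in ("wrist","scene","side"):
    p=r.snapshot(n);C=cloud(p).reshape(-1,3);C=C[~np.isnan(C[:,0])]
    T=Rm.inv().apply(C-s["tool_pos"])
    m=(abs(T[:,0])<25)&(abs(T[:,1])<60)&(T[:,2]>-120)&(T[:,2]<60)
    print(n,m.sum(), np.sort(T[m,2])[::-1][:400:40].round(1) if m.any() else "", T[m][np.argsort(-T[m,2])[:3]].round(1))
    if n=="side":
        d=np.abs(cloud(p)-s["tool_pos"]).sum(-1);v,u=np.unravel_index(np.nanargmin(d),d.shape);print(u,v)
        save(p,"s5",(max(u-50,0),max(v-50,0),u+50,v+50),5)
```

```text
[369.97354734 274.5240081  145.13539295] [-1.79920013e+02 -8.30641700e-02  1.65631282e+02] -0.06362195161599479
wrist 50402 [-24.5 -26.3 -27.5 -28.4 -29.1 -29.8 -30.5 -31.2 -31.7 -32.3] [[ 10.8  -5.1 -24.5]
 [ 10.8   6.4 -24.7]
 [ 10.4   3.  -24.8]]
scene 949 [-24.6 -36.6 -46.8 -54.5 -65.3 -69.6 -73.5 -77.1 -78.9 -82.7] [[ -7.9  -6.4 -24.6]
 [ -9.8   5.7 -26.2]
 [-11.6   0.6 -26.8]]
side 302 [ -18.8  -39.6  -65.7  -83.8  -93.8 -105.3 -112.4 -117.6] [[  4.2  -4.7 -18.8]
 [  7.3  -6.4 -21.2]
 [  9.9   2.6 -22.1]]
204 155
```

View pics/s5.png

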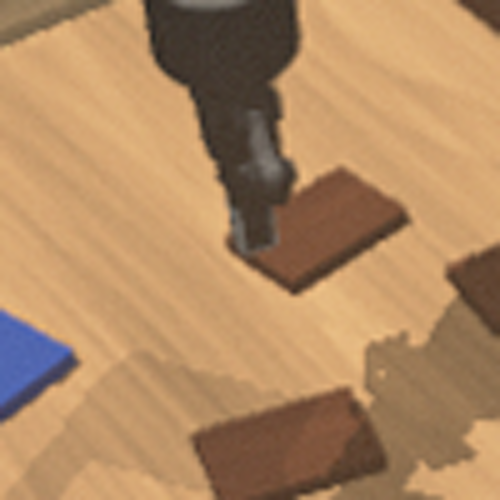

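The real shut tips sit about 20 mm behind the reported TCP, so I skimmed over the slab. The grasp needs to go about 22 mm lower, so I'll reopen and descend in careful steps.

```bash
python3 -m jog '[0,0,0,0,0,0, 0,0,0.03,0,0,0, 0,0,0.06,0,0,0, 0,0,0.1,0,0,0, 0,0,0.13,0,0,0, 0,0,0.15,0,0,0, 0,0,0.162,0,0,0, 0,0,0.168,0,0,0]' 1
python3 - <<'E'
from h import *
s=r.sense();print(s["tool_pos"],s["finger_gap"])
Rm=R.from_euler("xyz",s["tcp_rot"],degrees=True)
p=r.snapshot("wrist");C=cloud(p).reshape(-1,3);g=p["pixels"].reshape(-1,3).astype(int)
T=Rm.inv().apply(C-s["tool_pos"])
m=(abs(T[:,0])<14)&(abs(T[:,1])>40)&(abs(T[:,1])<60)&(np.ptp(g,axis=1)<25)
t=T[m];print(len(t),t[np.argsort(-t[:,2])[:200:25]].round(1))
rects(p,"riser1",5,"w",thr=4)
E
python3 -m jog '[0,0,0.002,0,0,0, 0,0,0.002,0,0,0]'
python3 -m jog '[0,0,0.002,0,0,0, 0,0,0.002,0,0,0]'
```

```text
time: 25.4
tool_pos: [370.6, 274.9, -22.2]
tcp_rot: [-180.0, -0.0, 165.6]
ft_force: [-0.3, -0.3, 0.2]
finger_gap: 85.2
grip_force: 0.0
[370.55389891 274.85351286 -22.17972473] 85.16799381390877
13794 [[ -8.   43.8 -35.5]
 [  5.8 -41.9 -36.8]
 [  8.7 -41.8 -37.4]
 [ -6.9  43.  -38. ]
 [ -5.2  43.9 -38.5]
 [  5.7 -42.  -39. ]
 [ -6.6  43.4 -39.3]
 [  9.8 -41.8 -39.6]]
w riser1 0.89 [186, 164, 369, 380] top 14.3 rect [369.2 275.3] [66.4 96.3] 75.7
time: 25.75
tool_pos: [371.2, 275.2, -23.2]
tcp_rot: [180.0, 0.0, 165.6]
ft_force: [-0.1, 0.5, -0.4]
finger_gap: 85.3
grip_force: 0.0
time: 26.0
tool_pos: [370.7, 275.0, -25.7]
tcp_rot: [180.0, -0.0, 165.6]
ft_force: [0.3, -0.3, -0.2]
finger_gap: 85.4
grip_force: 0.0
```

```bash
python3 -m jog '[0,0,0,0,0,0, 0,0,0,0,0,0, 0,0,0,0,0,0, 0,0,0,0,0,0, 0,0,0,0,0,0]' -1 80
python3 -m jog '[0,0,-0.005,0,0,0, 0,0,-0.02,0,0,0, 0,0,-0.05,0,0,0, 0,0,-0.09,0,0,0, 0,0,-0.12,0,0,0, 0,0,-0.12,0,0,0]'
```

```text
time: 26.62
tool_pos: [371.4, 275.3, -25.0]
tcp_rot: [179.9, 0.1, 165.6]
ft_force: [-0.6, -0.4, 5.0]
finger_gap: 63.8
grip_force: 88.8
time: 27.38
tool_pos: [372.9, 276.2, 97.9]
tcp_rot: [179.7, 0.3, 165.6]
ft_force: [0.6, 0.7, -2.2]
finger_gap: 63.6
grip_force: 88.2
```

```bash
python3 -m jog '[-0.02,-0.019,-0.005,0,0,0.12, -0.05,-0.046,-0.01,0,0,0.3, -0.09,-0.083,-0.02,0,0,0.48, -0.13,-0.12,-0.03,0,0,0.66, -0.17,-0.157,-0.04,0,0,0.84, -0.21,-0.194,-0.04,0,0,1.02, -0.245,-0.226,-0.04,0,0,1.2, -0.263,-0.242,-0.04,0,0,1.368]'
python3 -m jog '[0,0,0,0,0,0, 0,0,0,0,0,0, 0,0,0,0,0,0]'
python3 - <<'E'
from h import *
s=r.sense();print(s["tool_pos"],s["tcp_rot"],s["finger_gap"])
P=r.snapshot("wrist");save(P,"w3");C=cloud(P);px=P["pixels"].astype(int)
g=(px[...,1]>px[...,0]+25)&(C[...,2]>55)&(C[...,2]<75)
X=C[g];print(len(X),np.percentile(X[:,2],[25,50,75]))
rc=cv2.minAreaRect(X[:,:2].astype(np.float32));print(rc)
rects(P,"riser1",60,"w",thr=4)
p=r.snapshot("scene");rects(p,"riser1",60,"scene",thr=4);rects(p,"chip1",50,"scene",thr=4)
E
```

```text
time: 28.38
tool_pos: [565.4, -27.1, 132.6]
tcp_rot: [-179.9, 0.0, 86.8]
ft_force: [0.6, -0.3, -1.6]
finger_gap: 63.9
grip_force: 88.2
time: 28.75
tool_pos: [564.7, -23.8, 133.8]
tcp_rot: [-179.9, -0.0, 87.4]
ft_force: [-0.1, -0.2, -1.3]
finger_gap: 63.7
grip_force: 88.2
[564.74591578 -23.75023985 133.80598606] [-1.79945067e+02 -1.65785117e-02  8.73932571e+01] 63.65836504416767
10424 [63.201027   63.73395556 64.22639719]
((564.4862060546875, -23.116485595703125), (248.0478057861328, 238.5458221435547), 87.03819274902344)
w riser1 0.89 [188, 161, 371, 381] top 173.1 rect [564.7 -20.3] [93.  66.2] 87.5
scene riser1 0.73 [220, 188, 273, 214] top 174.8 rect [569.  -24.8] [99.9 70.3] 87.0
```

View pics/w3.png

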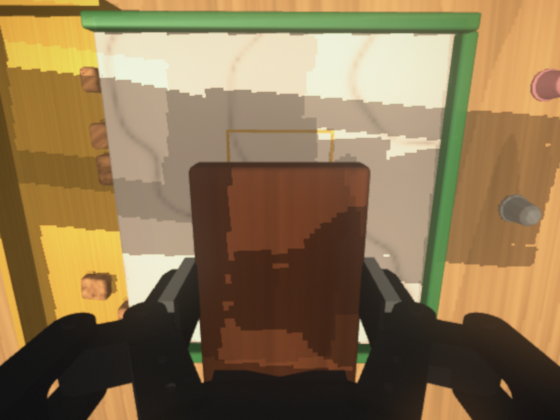

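The riser is held level. The brass outline shows from (228,130) to (333,130), and the panel is clear of chips. I'll measure the outline and the riser's far edge precisely.

```bash
cat > shelf.py <<'E'
from h import *
s=r.sense();print(s["tool_pos"],s["tcp_rot"],s["finger_gap"])
P=r.snapshot("wrist");C=cloud(P);px=P["pixels"].astype(int)
a=np.radians(-2.9);c0=np.array([564.8,-24.]);ex=np.array([np.cos(a),np.sin(a)]);ey=np.array([-ex[1],ex[0]])
S=np.stack([(C[...,:2]-c0)@ex,(C[...,:2]-c0)@ey],-1)
yel=(px[...,0]-px[...,2]>45)&(px[...,1]-px[...,2]>20)&(abs(C[...,2]-50)<4)
Y=S[yel]
for k,lim in ((1,(48,62)),(1,(-62,-48))):
    m=(Y[:,1]>lim[0])&(Y[:,1]<lim[1])&(abs(Y[:,0])<30)
    if m.sum()>20: f=np.polyfit(Y[m,0],Y[m,1],1);print("y line",lim,m.sum(),np.degrees(np.arctan(f[0])).round(2),f[1].round(2))
for lim in ((30,44),(-44,-30)):
    m=(Y[:,0]>lim[0])&(Y[:,0]<lim[1])&(abs(Y[:,1])<52)
    if m.sum()>8: f=np.polyfit(Y[m,1],Y[m,0],1);print("x line",lim,m.sum(),np.degrees(np.arctan(f[0])).round(2),f[1].round(2),np.median(Y[m,0]).round(2))
gr=(px[...,1]>px[...,0]+25)&(abs(C[...,2]-64)<3);G=S[gr]
for k in (0,1):
  for sg in (1,-1):
    m=(sg*G[:,k]>105)&(abs(G[:,1-k])<100)
    if m.sum()>50:
        f=np.polyfit(G[m,1-k],G[m,k],1);print("rail",k,sg,m.sum(),np.degrees(np.arctan(f[0])).round(2),f[1].round(2),np.percentile(G[m,k],[1,99]).round(1))
br=(C[...,2]>75)&(px[...,0]-px[...,2]>20)
if br.sum()>500:
    B=S[br];z=C[...,2][br];top=np.median(z);B=B[abs(z-top)<3];print("riser top",top.round(1),"x",np.percentile(B[:,0],[1,99]).round(1),"y",np.percentile(B[:,1],[1,99.5]).round(1),"rect",cv2.minAreaRect(B.astype(np.float32)))
t=s["tool_pos"][:2]-c0;print("tcp in shelf",(t@ex).round(2),(t@ey).round(2))
E
python3 shelf.py
```

```text
[565.37164598 -24.26081754 134.44437518] [1.79986009e+02 6.68053846e-04 8.73128891e+01] 63.91769623643562
y line (48, 62) 511 2.22 54.57
x line (30, 44) 405 6.12 32.21 36.39
x line (-44, -30) 124 -0.07 -36.45 -36.49
rail 0 1 3434 0.06 113.56 [109.6 118.1]
rail 1 1 5406 0.05 119.82 [115.6 124.2]
rail 1 -1 223 -0.16 -118.1 [-123.2 -114.4]
riser top 173.3 x [-31.5  32.1] y [-37.7  49.3] rect ((0.0664825439453125, 2.597606658935547), (94.57422637939453, 91.55850219726562), 89.6436996459961)
tcp in shelf 0.58 -0.23
```

Everything agrees within about 0.5 mm, so the shelf centre is (564.8,-24.0) at yaw -2.85. I'll lower and release.

```bash
python3 -m jog '[0,0,0.02,0,0,0, 0,-0.0005,0.045,0,0,0.002, 0,-0.0005,0.07,0,0,0.002, 0,-0.0005,0.09,0,0,0.002, 0,-0.0005,0.1,0,0,0.002, 0,-0.0005,0.106,0,0,0.002, 0,-0.0005,0.106,0,0,0.002, 0,-0.0005,0.108,0,0,0.002]'
python3 -m jog '[0,0,0.001,0,0,0, 0,0,0.0015,0,0,0, 0,0,0.0015,0,0,0]'
```

```text
time: 30.05
tool_pos: [565.9, -24.8, 27.4]
tcp_rot: [179.9, 0.0, 87.1]
ft_force: [1.0, 0.5, -0.9]
finger_gap: 63.7
grip_force: 88.2
time: 30.42
tool_pos: [565.2, -24.7, 25.0]
tcp_rot: [180.0, 0.0, 87.1]
ft_force: [0.4, 0.2, -1.1]
finger_gap: 64.1
grip_force: 88.3
```

```bash
python3 -m jog '[0,0,0.0005,0,0,0, 0,0,0.001,0,0,0, 0,0,0.001,0,0,0]'
python3 -m jog '[0,0,0,0,0,0, 0,0,0,0,0,0, 0,0,0,0,0,0, 0,0,0,0,0,0]' 1
python3 -m jog '[0,0,-0.02,0,0,0, 0,0,-0.06,0,0,0, 0,0,-0.1,0,0,0, 0,0,-0.14,0,0,0, 0,0,-0.165,0,0,0, 0,0,-0.165,0,0,0, 0,0,-0.165,0,0,0]'
python3 shelf.py
python3 - <<'E'
from h import *
rects(r.snapshot("wrist"),"riser1",5,"w",4)
for n in ("scene","side"):
    p=r.snapshot(n);rects(p,"riser1",5,n,thr=4);rects(p,"scraper",50,n)
E
```

```text
time: 30.8
tool_pos: [565.2, -24.7, 25.0]
tcp_rot: [180.0, 0.0, 87.1]
ft_force: [-6.4, 0.4, 9.3]
finger_gap: 63.6
grip_force: 89.5
time: 31.3
tool_pos: [564.9, -24.7, 23.7]
tcp_rot: [-180.0, -0.0, 87.1]
ft_force: [-0.9, -0.8, 0.1]
finger_gap: 85.5
grip_force: 0.0
time: 32.17
tool_pos: [564.6, -24.7, 188.5]
tcp_rot: [-180.0, -0.0, 87.1]
ft_force: [0.7, 0.5, -0.3]
finger_gap: 85.5
grip_force: 0.0
[564.62675483 -24.6705979  188.53431706] [-1.79980402e+02 -2.19704153e-03  8.71329486e+01] 85.45684964785353
y line (48, 62) 242 -0.24 54.15
x line (30, 44) 610 2.5 37.31 36.93
x line (-44, -30) 368 0.19 -36.71 -36.65
rail 0 1 2120 0.0 113.4 [109.6 117.7]
rail 1 1 3253 0.02 119.82 [115.7 123.8]
rail 1 -1 1554 0.08 -118.61 [-122.7 -115.1]
riser top 282.9 x [-15.8  28.4] y [ 8.9 17.2] rect ((0.5658454895019531, 13.098068237304688), (8.837679862976074, 58.08060836791992), 89.66374206542969)
tcp in shelf -0.14 -0.68
w riser1 0.65 [240, 133, 326, 247] top 64.5 rect [564.9 -24.9] [99.3 66. ] 87.0
scene riser1 0.98 [342, 159, 379, 178] top 16.1 rect [185.5 331. ] [ 69.2 102.5] 16.2
scene riser1 0.82 
[... 217 characters left out ...]
 [ 66.6 103.7] 83.1
scene riser1 0.55 [391, 167, 433, 189] top 16.1 rect [269.1 462.4] [ 70.7 102.3] 15.3
scene scraper 0.9 [110, 209, 131, 255] top 71.0 rect [ 446.3 -344.1] [100.4  27.2] 8.8
side riser1 0.97 [311, 195, 353, 232] top 64.3 rect [564.1 -27.3] [102.7  68.8] 87.2
side riser1 0.77 [135, 158, 173, 189] top 14.7 rect [268.1 461.1] [ 67.5 103.6] 16.0
side riser1 0.76 [242, 151, 282, 169] top 14.5 rect [579.6 308.2] [71.9 97.5] 84.1
side riser1 0.66 [282, 237, 287, 244] top 24.2 rect [426.3   0.6] [22.1  9.2] 88.4
side riser1 0.56 [132, 201, 163, 228] top 14.7 rect [181.8 327.8] [ 65.6 101.1] 14.8
side scraper 0.71 [358, 295, 406, 352] top 70.1 rect [ 440.1 -346.7] [104.7  28.4] 8.5
```

Riser A lies at (564.9,-24.9), yaw 87.0, within 1 mm. Next is B.

```bash
python3 -m jog '[0.03,0,0,0,0,-0.16, 0.075,0,0,0,0,-0.34, 0.12,0,0,0,0,-0.52, 0.165,0,0,0,0,-0.7, 0.21,0,0,0,0,-0.88, 0.255,0,0,0,0,-1.06, 0.3,0,0,0,0,-1.24, 0.3355,0,0,0,0,-1.42]' 1
python3 -m jog '[0,0,0,0,0,-0.086, 0,0,0,0,0,-0.086, 0,0,0,0,0,-0.086]'
python3 - <<'E'
from h import *
s=r.sense();print(s["tool_pos"],s["tcp_rot"],s["joint_pos"].round(0))
p=r.snapshot("wrist");rects(p,"riser1",5,"w",thr=4)
E
```

```text
time: 33.62
tool_pos: [581.5, 312.3, 188.6]
tcp_rot: [180.0, -0.0, 168.9]
ft_force: [-0.5, -0.2, 0.2]
finger_gap: 85.6
grip_force: 0.0
time: 34.0
tool_pos: [581.8, 309.9, 188.7]
tcp_rot: [-180.0, -0.0, 173.3]
ft_force: [-0.1, 0.2, -0.0]
finger_gap: 85.4
grip_force: 0.0
[581.78989638 309.92394982 188.69838312] [-1.79991049e+02 -6.26947493e-03  1.73274909e+02] [ 24.  17.  76.  -0.  86. -60.]
w riser1 0.68 [360, 2, 448, 134] top 14.5 rect [496.2 434.8] [100.1  66.5] 8.1
w riser1 0.63 [246, 129, 315, 230] top 14.5 rect [581.9 310.6] [66.1 98.9] 83.3
```

```bash
python3 -m jog '[0,0.0007,0.03,0,0,0, 0,0.0007,0.08,0,0,0, 0,0.0007,0.13,0,0,0, 0,0.0007,0.17,0,0,0, 0,0.0007,0.195,0,0,0, 0,0.0007,0.208,0,0,0, 0,0.0007,0.2145,0,0,0, 0,0.0007,0.2145,0,0,0]' 1
python3 -m jog '[0,0,0,0,0,0, 0,0,0,0,0,0, 0,0,0,0,0,0, 0,0,0,0,0,0, 0,0,0,0,0,0]' -1 80
python3 -m jog '[0,0,-0.005,0,0,0, 0,0,-0.02,0,0,0, 0,0,-0.05,0,0,0, 0,0,-0.09,0,0,0, 0,0,-0.13,0,0,0, 0,0,-0.16,0,0,0, 0,0,-0.16,0,0,0]'
```

```text
time: 35.1
tool_pos: [582.4, 311.2, -25.0]
tcp_rot: [180.0, 0.0, 173.4]
ft_force: [0.0, 0.1, -0.6]
finger_gap: 85.3
grip_force: 0.0
time: 35.72
tool_pos: [583.4, 311.8, -23.5]
tcp_rot: [179.9, 0.2, 173.4]
ft_force: [-0.1, 0.2, 6.6]
finger_gap: 63.8
grip_force: 89.0
time: 36.6
tool_pos: [584.1, 312.1, 138.9]
tcp_rot: [179.8, 0.4, 173.4]
ft_force: [-0.4, 1.1, -2.2]
finger_gap: 63.5
grip_force: 88.2
```

```bash
python3 -m jog '[-0.002,-0.03,0,0,0,0.16, -0.005,-0.075,0,0,0,0.34, -0.008,-0.12,0,0,0,0.52, -0.011,-0.165,0,0,0,0.7, -0.014,-0.21,0,0,0,0.88, -0.017,-0.255,0,0,0,1.06, -0.02,-0.3,0,0,0,1.24, -0.022,-0.335,0,0,0,1.42]'
python3 -m jog '[0,0,0,0,0,0.086, 0,0,0,0,0,0.086, 0,0,0,0,0,0.086, 0,0,0,0,0,0.086]'
python3 shelf.py
python3 - <<'E'
from h import *
p=r.snapshot("scene");rects(p,"riser1",60,"scene",thr=4)
E
```

```text
time: 37.6
tool_pos: [563.9, -25.9, 132.5]
tcp_rot: [-179.9, -0.0, 91.7]
ft_force: [1.1, -0.3, -1.4]
finger_gap: 63.5
grip_force: 88.2
time: 38.1
tool_pos: [565.1, -23.7, 133.9]
tcp_rot: [-180.0, -0.0, 87.3]
ft_force: [0.0, 0.4, -1.5]
finger_gap: 63.6
grip_force: 88.2
[565.11254949 -23.68912718 133.93453427] [-1.79971771e+02 -3.77441816e-03  8.72528224e+01] 63.61963685648864
y line (48, 62) 501 2.49 54.6
x line (30, 44) 284 -3.14 41.33 38.82
x line (-44, -30) 105 -0.37 -36.23 -36.48
rail 0 1 3449 0.06 113.54 [109.5 118.2]
rail 1 1 5407 -0.02 119.75 [115.6 124.2]
rail 1 -1 227 -0.15 -118.14 [-123.  -114.7]
riser top 171.4 x [-31.8  31.8] y [-38.3  51.2] rect ((0.16730117797851562, 3.6407432556152344), (90.8135757446289, 96.17890930175781), 0.391702800989151)
tcp in shelf 0.3 0.33
scene riser1 0.88 [225, 229, 274, 254] top 65.8 rect [566.9 -25.9] [99.3 67.8] 87.7
scene riser1 0.81 [222, 192, 273, 214] top 173.1 rect [568.5 -23.3] [99.2 66.7] 85.0
```

```bash
cat > edge.py <<'E'
from h import *
from scipy.stats import theilslopes
P=r.snapshot("wrist");C=cloud(P);s=r.sense()
d=[x for x in r.outline_of(P,"riser1") if x["bbox"][3]>300 or x["score"]>.5]
reg=d[0]["region"];print(d[0]["bbox"],s["tcp_rot"][2].round(2))
rows=range(185,250,2);L=[];Rr=[]
for v in rows:
    u=np.where(reg[v])[0]
    if len(u)>20: L.append(C[v,u[0]+2]);Rr.append(C[v,u[-1]-2])
for E in (np.array(L),np.array(Rr)):
    E=E[~np.isnan(E[:,0])&(E[:,2]>E[:,2].max()-6)];print(len(E),90-np.degrees(np.arctan(theilslopes(E[:,0],E[:,1])[0])))
E
python3 edge.py
```

```text
[230.2, 139.4, 332.0, 160.7] 87.19Traceback (most recent call last):
  File "edge.py", line 11, in <module>
    E=E[~np.isnan(E[:,0])&(E[:,2]>E[:,2].max()-6)];print(len(E),90-np.degrees(np.arctan(theilslopes(E[:,0],E[:,1])[0])))
                  ~^^^^^
IndexError: too many indices for array: array is 1-dimensional, but 2 were indexed
```

```bash
cat > edge.py <<'E'
from h import *
from scipy.stats import theilslopes
P=r.snapshot("wrist");C=cloud(P);s=r.sense();px=P["pixels"].astype(int)
z=C[...,2];reg=(abs(z-s["tool_pos"][2]-38)<5)&(px[...,0]-px[...,2]>15)
print(s["tcp_rot"][2].round(2))
for k in (0,-1):
    E=np.array([C[v,np.where(reg[v])[0][k]] for v in range(185,245,2) if reg[v].sum()>20])
    print(len(E),"dir",(90-np.degrees(np.arctan(theilslopes(E[:,0],E[:,1])[0]))).round(2))
v=[np.where(reg[:,u])[0][0] for u in range(215,345,3)];E=np.array([C[a,u] for a,u in zip(v,range(215,345,3))])
print("far edge dir",np.degrees(np.arctan(theilslopes(E[:,1],E[:,0])[0])).round(2))
E
python3 edge.py
```

```text
87.17
30 dir 87.14
30 dir 87.4
far edge dir -2.97
```

The held riser is square to within 0.3° and sits 1.4 mm off lengthwise. I'll correct for that and lower it onto the first.

```bash
python3 -m jog '[-0.002,0,0.02,0,0,0, -0.002,0,0.045,0,0,0, -0.002,0,0.065,0,0,0, -0.002,0,0.08,0,0,0, -0.002,0,0.088,0,0,0, -0.002,0,0.09,0,0,0, -0.002,0,0.091,0,0,0, -0.002,0,0.091,0,0,0]'
python3 -m jog '[0,0,0.001,0,0,0, 0,0,0.0015,0,0,0, 0,0,0.0015,0,0,0]'
python3 -m jog '[0,0,0.0005,0,0,0, 0,0,0.001,0,0,0, 0,0,0.001,0,0,0]'
```

```text
time: 39.4
tool_pos: [565.8, -26.3, 44.0]
tcp_rot: [179.9, 0.0, 87.1]
ft_force: [-0.3, 1.1, -1.3]
finger_gap: 63.4
grip_force: 88.2
time: 39.78
tool_pos: [565.2, -26.2, 41.8]
tcp_rot: [-180.0, -0.0, 87.1]
ft_force: [-0.2, 0.6, -1.6]
finger_gap: 63.5
grip_force: 88.2
time: 40.15
tool_pos: [565.1, -26.3, 40.7]
tcp_rot: [-180.0, 0.0, 87.1]
ft_force: [-0.4, -0.2, -1.4]
finger_gap: 63.7
grip_force: 88.2
```

```bash
python3 -m jog '[0,0,0.0005,0,0,0, 0,0,0.0008,0,0,0, 0,0,0.0008,0,0,0]'
```

```text
time: 40.52
tool_pos: [565.4, -26.2, 40.4]
tcp_rot: [180.0, 0.0, 87.1]
ft_force: [-3.4, 0.2, 4.4]
finger_gap: 63.6
grip_force: 88.8
```

```bash
python3 -m jog '[0,0,0,0,0,0, 0,0,0,0,0,0, 0,0,0,0,0,0, 0,0,0,0,0,0]' 1
python3 -m jog '[0,0,-0.02,0,0,0, 0,0,-0.06,0,0,0, 0,0,-0.1,0,0,0, 0,0,-0.14,0,0,0, 0,0,-0.15,0,0,0, 0,0,-0.15,0,0,0, 0,0,-0.15,0,0,0]'
python3 - <<'E'
from h import *
s=r.sense();print(s["tool_pos"],s["tcp_rot"])
rects(r.snapshot("wrist"),"riser1",5,"w",4)
for n in ("scene","side"):
    p=r.snapshot(n);rects(p,"riser1",5,n,thr=4);rects(p,"scraper",50,n)
E
```

```text
time: 41.02
tool_pos: [565.2, -26.3, 39.9]
tcp_rot: [-180.0, 0.0, 87.1]
ft_force: [0.1, -0.4, -0.5]
finger_gap: 85.5
grip_force: 0.0
time: 41.9
tool_pos: [564.2, -26.1, 188.4]
tcp_rot: [-179.9, -0.0, 87.1]
ft_force: [0.2, 0.1, 1.0]
finger_gap: 85.5
grip_force: 0.0
[564.22500864 -26.13897405 188.37788122] [-1.79854421e+02 -1.34066755e-02  8.71337423e+01]
w riser1 0.9 [239, 132, 323, 256] top 78.5 rect [565.1 -25.5] [99.7 66.1] 87.0
scene riser1 0.97 [345, 160, 380, 179] top 16.0 rect [184.4 331.8] [ 71.7 102.7] 13.3
scene riser1 0.94 [389, 168, 431, 192] top 16.2 rect [272.2 460.4] [ 66.1 101.4] 13.5
scene riser1 0.81 [228, 227, 276, 251] top 79.6 rect [567.3 -25.9] [99.2 67.5] 85.8
scene riser1 0.78 [225, 248, 273, 253] top 63.2 rect [598.7 -26.6] [97.8  6.1] 87.5
scene scraper 0.59 [107, 207, 127, 256] top 70.9 rect [ 442.4 -345.3] [109.8  28.1] 9.4
side riser1 0.82 [199, 138, 237, 168] top 14.3 rect [495.7 430. ] [101.3  70.9] 7.2
side riser1 0.64 [131, 199, 163, 228] top 14.7 rect [182.3 328.8] [ 68.3 101.9] 15.0
side riser1 0.6 [134, 159, 170, 188] top 14.6 rect [268.3 461.1] [ 67.2 105.4] 15.3
side riser1 0.43 [310, 207, 353, 234] top 63.1 rect [538.7 -40.4] [ 51.3 108.8] 28.1
side scraper 0.85 [359, 296, 402, 351] top 70.0 rect [ 438.7 -346.3] [104.1  28.3] 9.7
```

```bash
python3 -m jog '[0.03,-0.006,0,0,0,-0.16, 0.075,-0.015,0,0,0,-0.34, 0.12,-0.024,0,0,0,-0.52, 0.17,-0.034,0,0,0,-0.7, 0.22,-0.045,0,0,0,-0.88, 0.27,-0.055,0,0,0,-1.06, 0.32,-0.065,0,0,0,-1.24, 0.36,-0.073,0,0,0,-1.4]' 1
python3 -m jog '[0.015,0.038,0,0,0,-0.15, 0.028,0.07,0,0,0,-0.27, 0.0354,0.092,0,0,0,-0.363, 0.0354,0.092,0,0,0,-0.363, 0.0354,0.092,0,0,0,-0.363]'
python3 - <<'E'
from h import *
s=r.sense();print(s["tool_pos"],s["tcp_rot"],s["joint_pos"].round(0))
p=r.snapshot("wrist");rects(p,"riser1",5,"w",thr=4)
E
```

```text
time: 43.3
tool_pos: [509.7, 339.0, 190.0]
tcp_rot: [180.0, 0.0, 167.7]
ft_force: [1.4, -0.9, -0.1]
finger_gap: 85.6
grip_force: 0.0
time: 43.92
tool_pos: [496.0, 433.9, 189.8]
tcp_rot: [-180.0, -0.0, -171.9]
ft_force: [0.6, -0.2, -0.0]
finger_gap: 85.3
grip_force: 0.0
[495.95125363 433.88235339 189.75770905] [-1.79965332e+02 -1.78176539e-02 -1.71939433e+02] [ 37.  17.  76.  -0.  87. -61.]
w riser1 0.83 [249, 126, 312, 231] top 14.5 rect [495.9 434.9] [100.1  66. ] 8.0
```

```bash
python3 -m jog '[0,0.001,0.03,0,0,0, 0,0.001,0.08,0,0,0, 0,0.001,0.13,0,0,0, 0,0.001,0.17,0,0,0, 0,0.001,0.195,0,0,0, 0,0.001,0.208,0,0,0, 0,0.001,0.2155,0,0,0, 0,0.001,0.2155,0,0,0]' 1
python3 -m jog '[0,0,0,0,0,0, 0,0,0,0,0,0, 0,0,0,0,0,0, 0,0,0,0,0,0, 0,0,0,0,0,0]' -1 80
python3 -m jog '[0,0,-0.005,0,0,0, 0,0,-0.02,0,0,0, 0,0,-0.05,0,0,0, 0,0,-0.09,0,0,0, 0,0,-0.13,0,0,0, 0,0,-0.16,0,0,0, 0,0,-0.16,0,0,0]'
```

```text
time: 45.02
tool_pos: [496.2, 435.5, -25.0]
tcp_rot: [180.0, 0.0, -171.9]
ft_force: [0.8, 0.1, 0.3]
finger_gap: 85.3
grip_force: 0.0
time: 45.65
tool_pos: [497.1, 436.5, -23.3]
tcp_rot: [179.9, 0.2, -171.8]
ft_force: [0.3, 0.1, 5.8]
finger_gap: 63.6
grip_force: 88.8
time: 46.52
tool_pos: [497.7, 437.0, 139.3]
tcp_rot: [179.8, 0.4, -171.9]
ft_force: [0.6, -0.1, -1.1]
finger_gap: 63.8
grip_force: 88.0
```

```bash
python3 -m jog '[0,-0.03,0,0,0,0.16, -0.001,-0.075,0,0,0,0.34, -0.001,-0.12,0,0,0,0.52, -0.002,-0.17,0,0,0,0.7, -0.002,-0.22,0,0,0,0.88, -0.003,-0.27,0,0,0,1.06, -0.003,-0.32,0,0,0,1.24, -0.003,-0.36,0,0,0,1.4]'
python3 -m jog '[-0.042,-0.007,0,0,0,0.15, -0.08,-0.013,0,0,0,0.27, -0.1,-0.017,0,0,0,0.363, -0.104,-0.0174,0,0,0,0.363, -0.104,-0.0174,0,0,0,0.363, -0.104,-0.0174,0,0,0,0.363, -0.104,-0.0174,0,0,0,0.363]'
python3 shelf.py; python3 edge.py
```

```text
time: 47.52
tool_pos: [548.8, 77.5, 133.0]
tcp_rot: [-179.9, -0.0, 107.6]
ft_force: [-0.2, 0.0, -1.6]
finger_gap: 63.5
grip_force: 88.0
time: 48.4
tool_pos: [565.1, -23.9, 134.5]
tcp_rot: [-180.0, -0.0, 87.2]
ft_force: [0.5, 0.3, -0.7]
finger_gap: 63.4
grip_force: 88.0
[565.12429225 -23.90035911 134.45490062] [-1.79995942e+02 -6.63483142e-03  8.72383881e+01] 63.421241551629734
y line (48, 62) 436 2.47 54.69
x line (30, 44) 208 -19.96 56.01 39.93
x line (-44, -30) 78 3.42 -39.57 -37.0
rail 0 1 3428 0.05 113.54 [109.5 118.1]
rail 1 1 5391 -0.09 119.76 [115.5 124.2]
rail 1 -1 241 -0.06 -118.21 [-123.4 -114.5]
riser top 171.7 x [-31.8  31.8] y [-38.6  51.2] rect ((0.13560867309570312, 3.3763694763183594), (90.70042419433594, 96.56272888183594), 0.05366953834891319)
tcp in shelf 0.32 0.12
87.21
30 dir 87.34
30 dir 86.87
far edge dir -2.85
```

```bash
python3 -m jog '[-0.0017,0,0.02,0,0,0, -0.0017,0,0.04,0,0,0, -0.0017,0,0.06,0,0,0, -0.0017,0,0.07,0,0,0, -0.0017,0,0.075,0,0,0, -0.0017,0,0.077,0,0,0, -0.0017,0,0.077,0,0,0, -0.0017,0,0.077,0,0,0]'
python3 -m jog '[0,0,0.001,0,0,0, 0,0,0.002,0,0,0, 0,0,0.002,0,0,0]'
python3 -m jog '[0,0,0.0005,0,0,0, 0,0,0.0008,0,0,0, 0,0,0.0008,0,0,0]'
```

```text
time: 49.5
tool_pos: [565.7, -26.6, 58.3]
tcp_rot: [179.9, 0.0, 87.1]
ft_force: [0.3, -0.6, -1.2]
finger_gap: 63.7
grip_force: 88.0
time: 49.88
tool_pos: [565.0, -26.5, 55.4]
tcp_rot: [-180.0, -0.0, 87.1]
ft_force: [0.1, 0.3, -1.8]
finger_gap: 64.0
grip_force: 88.0
time: 50.25
tool_pos: [565.1, -26.5, 54.7]
tcp_rot: [180.0, 0.0, 87.1]
ft_force: [0.6, -0.4, -1.1]
finger_gap: 63.3
grip_force: 88.0
```

```bash
python3 -m jog '[0.0004,0,0,0,0,0, 0.0004,0,0.0006,0,0,0, 0.0004,0,0.0008,0,0,0]'
```

```text
time: 50.62
tool_pos: [565.3, -26.1, 54.6]
tcp_rot: [180.0, 0.0, 87.1]
ft_force: [-4.1, 0.5, 6.4]
finger_gap: 63.6
grip_force: 88.8
```

```bash
python3 -m jog '[0,0,0,0,0,0, 0,0,0,0,0,0, 0,0,0,0,0,0, 0,0,0,0,0,0]' 1
python3 -m jog '[0,0,-0.02,0,0,0, 0,0,-0.06,0,0,0, 0,0,-0.1,0,0,0, 0,0,-0.135,0,0,0, 0,0,-0.145,0,0,0, 0,0,-0.145,0,0,0, 0,0,-0.145,0,0,0, 0,0,-0.145,0,0,0]'
python3 - <<'E'
from h import *
s=r.sense();print(s["tool_pos"],s["tcp_rot"])
p=r.snapshot("wrist");rects(p,"riser1",5,"w",4);rects(p,"chip1",0,"w",4)
for n in ("scene","side"):
    p=r.snapshot(n);rects(p,"riser1",5,n,thr=4);rects(p,"scraper",50,n);rects(p,"rest",4,n,thr=3);rects(p,"chip1",0,n,4)
    if n=="side": save(p,"sF",(110,110,430,370),2.3)
    else: save(p,"cF",(80,150,480,350),2)
E
```

```text
time: 51.12
tool_pos: [565.1, -26.1, 53.8]
tcp_rot: [-180.0, -0.0, 87.1]
ft_force: [1.1, -0.2, -0.1]
finger_gap: 85.5
grip_force: 0.0
time: 52.12
tool_pos: [564.2, -26.0, 197.1]
tcp_rot: [-179.8, -0.0, 87.1]
ft_force: [-0.4, 1.0, 0.2]
finger_gap: 85.5
grip_force: 0.0
[564.17618447 -25.95819014 197.10653187] [-1.79832590e+02 -1.62952917e-02  8.71327450e+01]
w riser1 0.9 [238, 131, 323, 256] top 92.5 rect [565.1 -24.9] [99.5 66.1] 87.0
w chip1 0.8 [117, 71, 140, 94] top 33.2 rect [433.6  70.8] [16.  11.5] 87.3
w chip1 0.66 [131, 141, 147, 172] top 24.4 rect [428.9   4. ] [23.2 13.1] 88.2
w chip1 0.53 [125, 116, 141, 140] top 28.4 rect [431.1  30.4] [18.3 13.8] 86.3
scene riser1 0.87 [339, 162, 381, 180] top 16.1 rect [184.4 329.5] [ 69.7 101.7] 14.1
scene riser1 0.66 [226, 220, 273, 247] top 93.6 rect [566.8 -25.2] [99.6 70. ] 88.0
scene riser1 0.6 [224, 246, 276, 251] top 77.2 rect [598.9 -27.8] [97.   5.6] 86.6
scene riser1 0.58 [393, 167, 434, 192] top 16.3 rect [270.9 462.3] [ 70.6 102.5] 17.2
scene riser1 0.46 [225, 250, 272, 255] top 62.7 rect [598.5 -26.6] [98.1  5.2] 86.7
scene
[... 554 characters left out ...]
 [541.2 -42.3] [ 52.6 111.7] 31.6
side riser1 0.41 [313, 205, 351, 233] top 60.2 rect [539.2 -41.1] [ 48.8 108.8] 28.5
side scraper 0.57 [357, 295, 407, 352] top 70.2 rect [ 439.9 -346.4] [105.6  28.4] 9.2
side rest 0.75 [351, 299, 410, 362] top 7.2 rect [ 440.5 -347.7] [160.5  69.8] 10.4
side rest 0.33 [233, 168, 392, 300] top 50.8 rect [562.8 -27.9] [246.3 239.4] 87.1
side chip1 0.65 [293, 267, 306, 276] top 19.5 rect [ 394.4 -104. ] [17.9 18.9] 82.3
side chip1 0.58 [270, 220, 276, 225] top 30.6 rect [431.4  69.2] [11.3 16.6] 28.7
side chip1 0.46 [280, 236, 290, 246] top 22.7 rect [427.4   1.6] [21.7 12.4] 84.0
side chip1 0.4 [274, 227, 283, 239] top 26.4 rect [428.9  27.3] [13.6 26.6] 9.3
```

View pics/sF.png

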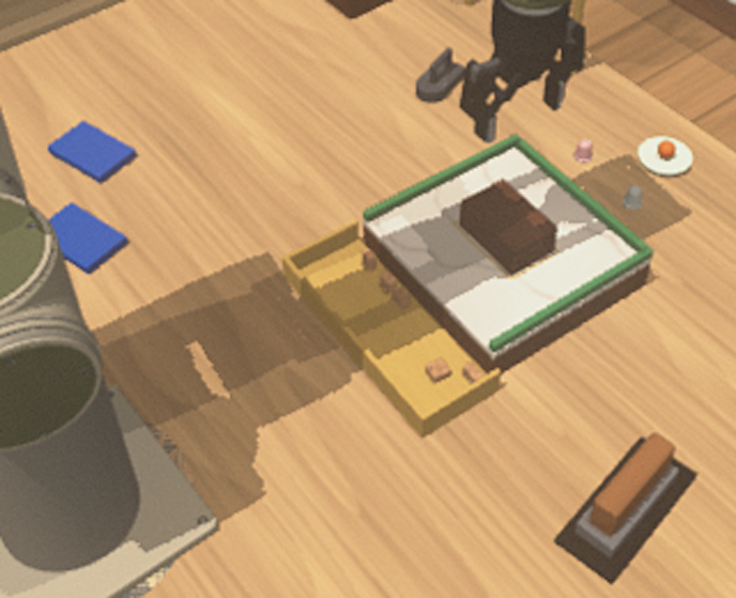

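View pics/cF.png

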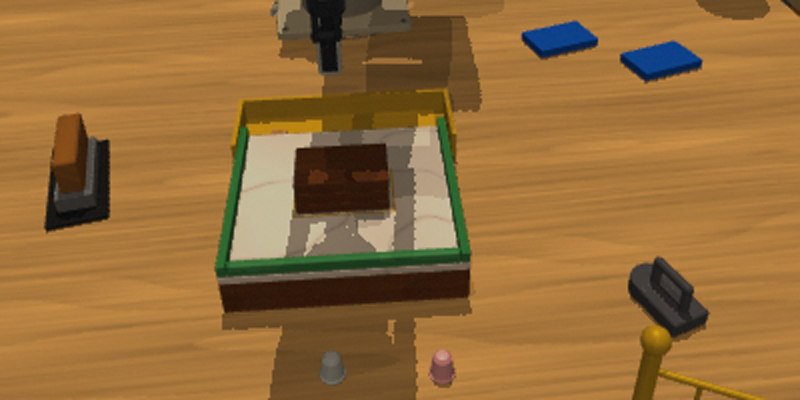

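The three-high pile is square inside the outline, the scraper is on its pad, and the chips are in the trough. The dark brown thing at the top of the side crop, (360,5), could be a fourth riser, so I'll check it.

Run:
```python
from h import *
for n in ("side","scene"):
    p=r.snapshot(n);C=cloud(p)
    if n=="side":
        print(C[85:116:5,252:285:8].round(0)[...,:].tolist()); save(p,"sG",(200,60,320,150),5)
```

```text
[[[759.0, 598.0, 63.0], [779.0, 578.0, 65.0], [803.0, 562.0, 64.0], [825.0, 544.0, 64.0], [847.0, 526.0, 64.0]], [[741.0, 574.0, 62.0], [758.0, 549.0, 68.0], [787.0, 542.0, 59.0], [805.0, 518.0, 64.0], [829.0, 503.0, 62.0]], [[728.0, 556.0, 56.0], [745.0, 533.0, 61.0], [761.0, 507.0, 68.0], [791.0, 501.0, 58.0], [821.0, 494.0, 50.0]], [[720.0, 546.0, 44.0], [727.0, 509.0, 60.0], [753.0, 497.0, 56.0], [786.0, 495.0, 43.0], [820.0, 491.0, 31.0]], [[720.0, 548.0, 21.0], [720.0, 499.0, 48.0], [748.0, 491.0, 40.0], [779.0, 486.0, 30.0], [818.0, 489.0, 12.0]], [[721.0, 551.0, -2.0], [718.0, 498.0, 29.0], [748.0, 492.0, 19.0], [781.0, 488.0, 7.0], [811.0, 481.0, -2.0]], [[703.0, 527.0, -2.0], [720.0, 502.0, 5.0], [743.0, 485.0, 4.0], [768.0, 473.0, -0.0], [789.0, 453.0, 2.0]]]
```

View pics/sG.png

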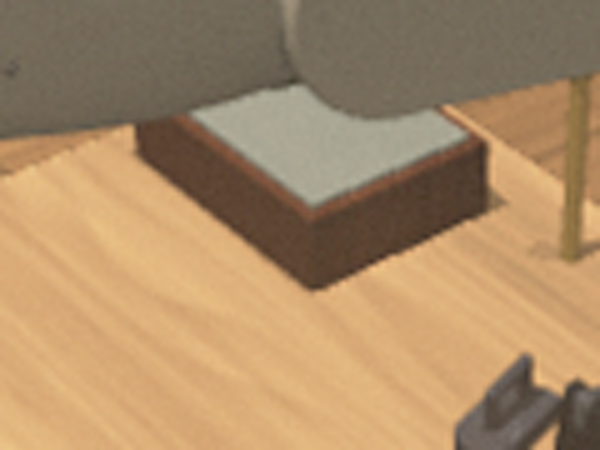

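That is a decorative box about 65 mm high, not a riser, so there are only three risers. Handing in.

```bash
python3 -m jog '[0,0,0,0,0,0, 0,0,0,0,0,0, 0,0,0,0,0,0, 0,0,0,0,0,0]'; python3 -c "
from bench import r
print(r.hand_in())"
```

```text
time: 53.38
tool_pos: [565.1, -26.1, 198.9]
tcp_rot: [-180.0, 0.0, 87.1]
ft_force: [-0.1, -0.5, 1.0]
finger_gap: 85.5
grip_force: 0.0
the job is handed in; nothing more can be done
None
```

I handed the job in at about 53 s; no verdict came back. All five chips are in the trough, the three dark risers are piled squarely inside the outline, the scraper is centred on its pad to about 1 mm, and the flatiron and thimbles were left alone.

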